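# Spun tube to the inspection camera

## Task

The spin is over: open the centrifuge's clear lid wide, draw the tall screw-capped sample tube out of the angled rotor and hold it up to the inspection camera so that its tapered tip can be checked for cracks: upright, cap up, the tapered tip straight in front of the lens at the focus, 10 cm out. Finish while still holding the tube there, motionless. Leave the lid standing wide open and the short stoppered balance tube in the rotor, do not touch the camera, and do not push the flask and bottles about.

Things in the scene. Friction and masses are not known exactly. Their poses are not given: they have to be found in the camera images.
- lid (a joint): clear domed lid of the centrifuge (200 mm across, 55 mm high), hinged at the back: 0 is shut, grows as the lid is lifted, 1.7 rad is the stop; the hinge is stiff, the lid stays at any angle and needs about 2 N at the handle
- lid_handle (a point): middle of the round steel bar handle (9 mm thick, 60 mm long along y, the hinge's direction) on the lid's front, 34 mm out from the lid; x points from the handle to the hinge when shut; turns with the lid, 113 mm above the bench when shut
- lid_hinge (a point): middle of the lid's hinge, at the back of the white drum-shaped centrifuge (200 mm across, rim 100 mm high), 100 mm above the bench; the hinge axis is this point's y; shut, the handle lies 238 mm from it along its -x and 13 mm higher
- rotor_hub (a point): point on the vertical axis of the rotor, 45 mm above the bench; the rotor has six steel sleeves, tilted 30 degrees with their mouths inward, mouth centres 48 mm from the axis and 95 mm above the bench; two opposite sleeves hold tubes; it turns under a light push
- sample_center (a point): centre of the sample tube, half-way along it: a 100 mm long, 16 mm thick translucent tube with a tapered tip (last 20 mm), under a white ribbed screw cap 20 mm thick and 18 mm tall; z along the tube towards the cap. It stands 47 mm deep in a loose 18 mm sleeve on the side of the rotor away from the robot, leaning 30 to 35 degrees (the fit has some play), its cap towards the rotor's axis; 30 g
- sample_tip (a point): middle of the sample tube's tapered tip, on its axis 10 mm above the very point, 40 mm below sample_center; z along the tube towards the cap
- balance_center (a point): centre of the balance tube, 80 mm long, 16 mm thick, with a low black rubber stopper, in the sleeve opposite to the sample; z along the tube towards the stopper; stays where it is
- camera_focus (a point): the camera's focus: point on the lens axis 100 mm straight out in front of the lens, 170 mm above the bench; x points from it to the lens
- camera: fixed inspection camera on a column stand: base 110 x 130 mm, column 248 mm high, black lens 37 mm thick; origin under the centre of the base; the lens looks along -x, its front 75 mm from the origin, 170 mm up
- capped_flask: squat glass flask under a white slip-over cap, 59 mm thick, 100 mm tall; origin at the centre of its underside; bystander
- amber_bottle: small brown glass bottle with a flat stopper, 44 mm thick, 78 mm tall; origin at the centre of its underside; bystander
- stoppered_bottle: small clear glass bottle with a stopper, 38 mm thick, 74 mm tall; origin at the centre of its underside; bystander

How it is judged:
On the way, in this order (a step that is already met when the one before it is completed fails the run):
1. the lid stands open, at least 63 degrees (value of joint lid above 1.1 rad), for 0.2 s.
2. the gripper has drawn the sample tube clear of the rotor (z of sample_tip in the frame of rotor_hub above 0.075 m and contact force between the fingers and sample above 0.5 N), for 0.2 s.
At the end, for the whole second after the job is handed in: the fingers hold the sample tube still, within 10 degrees of upright with the cap up, the middle of its tapered tip within 15 mm of the camera's focus, carried by nothing else; the lid is open by at least 63 degrees and the balance tube is still seated in the rotor (distance between sample_tip and camera_focus below 0.015 m and angle between sample_tip's own z axis and vertical below 0.17 rad and contact force between the fingers and sample above 0.5 N and linear speed of sample below 0.03 m/s and height (world z) of sample_tip above 0.15 m and value of joint lid above 1.1 rad and z of balance_center in the frame of rotor_hub below 0.054 m); the arm keeps its last pose, push and grip.
It fails at once if the camera is touched (contact force between camera and anything else above 1 N).
It fails at once if the balance tube is drawn out (z of balance_center in the frame of rotor_hub above 0.06 m).
It fails at once if the capped flask or a small bottle is pushed more than 30 mm (distance of any of capped_flask, amber_bottle, stoppered_bottle from where it was at the start of the episode above 0.03 m).
It also fails if it takes over 61 s, if anything falls off the work surface, if the arm or the gripper's body presses on something with over 40 N, if the wrist force passes 120 N, or if a joint passes its speed limit or range.

## Robot

A 7-joint arm with a two-finger parallel gripper is mounted at the origin on a cart in front of the work surface, level with it; the furniture and walls round the work are solid. World frame = base frame: x ahead of the robot, y to its left, z up, the work surface at z = 0. Lengths are in m, angles in rad, forces in N, time in s.
With the tool pointing down it reaches from about 0.425 to 0.925 m from the base axis. Payload 6.8 kg.
Tool frame: the origin (TCP) lies on the centre line of the jaws, within the pads' length; the fingertips stand 14 mm ahead of it and the grasp point (between the pads) lies 5 mm behind it (r.nose_length is the distance from the TCP to the fingertips, in m); z points along the fingers, y is the direction in which the jaws open and shut (so a half turn about z gives the same grasp; the last joint's range is limited). The gripper opens to 85 mm and grips with 20 to 120 N. Pads are 22 mm wide; open, the fingers measure 114 mm over their backs; the gripper's body (76 mm by 85 mm) begins 54 mm behind the grasp point. The pads swing forward as they close: fully open they stand 13 mm farther back than shut.
Start: joints at [-1.387, 0.477, 0.022, 1.555, -0.011, 1.109, -0.083], TCP at [0.194, 0.646, 0.245] pointing down, gripper open.
Joint ranges: [-2.96, 2.96], [-0.34, 2.1], [-1.41, 1.46], [0.24, 2.44], [-1.37, 4.51], [0.17, 1.92], [-2.96, 2.96]. Speed limits (rad/s): [2.39, 2.39, 3.14, 3.14, 3.14, 3.14, 3.14].

## Interface

Orientations are given as a rotation vector (axis times angle).
In Python, from bench import r, imaging, look_for, outline_of gives the robot as it stands. The module is installed in compiled form; this text tells all that it offers.
- The arm moves only by the tool carry_out, never from a script. Its arguments are lists of equal length, an entry for each row: "offset": the shift along the tool's x, y, z as a fraction of full scale, a list of three; "turn": the turn, a rotation vector about the tool's x, y, z as a fraction of full scale, a list of three. A call has 1 to 8 rows; each row is the pose to reach, as a shift and turn from the pose commanded when the call began, along the tool's axes at that moment; what a row does not reach only later rows make up. Full scale, the value 1, is 0.5 m for a shift and 1.5 rad for a turn. A row lasts 1/10 s, in which the tool goes at most 50 mm and 8.59 degrees, less where a joint would pass 70% of its speed; a pose out of reach is approached as far as the arm can. A call with a number of a shift or a turn outside -1 to 1 is refused whole. A call with a gripper value outside its range is refused whole. "hand" is the closure, from 0 (fully open) to 1 (shut), set as the call begins (left out, the last holds). The fingers move at their own pace and stop on an object; "force" is the grip in N (left out, the last holds). Time passes only in rows, so rows that repeat a pose let the fingers close. It gives the time, the measured TCP pose, the force and the opening at its end, in the units of the state.
- r.get_obs(): the state, without advancing time (a new reading comes with each control period).
- imaging.grab_frame(name): name is "scene" or "top" or "wrist"; returns a dict with "pixels" (384x512x3 uint8, red, green, blue), "fx", "fy", "cx", "cy" (pixels), "R" (3x3) and "t" (3): a world point X has camera coordinates R X + t. Camera axes: x right, y down, z forward; pixel columns grow to the right and rows downward; lengths in m; the calibration is good to about 2 mm. The wrist camera is an equidistant fisheye: a pixel r from the principal point sees the ray r / f radians off the axis. A picture is of the moment at which its call begins. There is no depth.
- r.hand_in(): hands the job in, once; it reports no verdict.
Trained networks look in the newest picture that a camera, given by its name, has taken for a name from the list of things; names that differ only in an ending like _2 or _b are one class to them, and where a whole thing is asked for, a point or a joint stands for the part that bears it (a point fixed in the world has none). Each returns a list of dicts, best first, with "score" (0 to 1); they miss things now and then, are a little off and sometimes report something else, mostly with a low value. They report only what shows in the picture. A call takes as long as a camera call.
- look_for(query, camera): "xyz" ([x, y, z] in m, in the coordinates of the camera as it stood for that picture, good to about 4 mm: the middle of the surface that is visible of it).
- outline_of(query, camera): "region" (384x512 bool, what is visible of it).
The state is a dict: "clock": time; "joints": joint angles; "qvel": joint speeds; "tau": joint torques, N m; "tcp_pos": TCP position; "orientation": TCP orientation; "contact_force": force on the tool from outside, world axes, zero at the start; "moment": the same for the moment, N m; "grip_width": finger opening in m.
Only numpy, scipy, OpenCV 4.12 (cv2) and the standard library are available. Lean on these libraries where they do the work, as an engineer would, in place of code of your own. Each camera call takes 0.05 s, during which the arm holds its last target. There are 200 camera calls.

## Working session

There is one attempt and no reset: what is moved stays moved. The work goes in short steps, Python scripts to look and compute and a tool call to move; the robot and the scene stay as the last step left them, time stands still between calls to the robot, and variables do not carry over. Pictures are saved under pics/ and viewed, about 8 in all and at most 12, crops included, and the job is handed in when it is done.

Besides the shell and the picture viewer there is one more tool, called after ">>>" in YAML: its name, and indented under it one key for each argument. carry_out: Moves the arm, as the interface text tells. Shift numbers are shares of 0.5 m and turn numbers shares of 1.5 rad, none past 1 either way. Its arguments: {"type":"object","properties":{"offset":{"type":"array","items":{"type":"array","items":{"type":"number","minimum":-1,"maximum":1}}},"turn":{"type":"array","items":{"type":"array","items":{"type":"number","minimum":-1,"maximum":1}}},"hand":{"type":"number"},"force":{"type":"number"}},"required":["offset","turn"]}

```bash
mkdir -p pics
cat > h.py <<'E'
from bench import r, imaging, look_for, outline_of
import numpy as np, cv2
from scipy.spatial.transform import Rotation as Ro
def world(f,p): return np.array(f["R"]).T@(np.array(p)-np.array(f["t"]))
def px(f,X):
    c=np.array(f["R"])@np.array(X)+np.array(f["t"]); return f["fx"]*c[0]/c[2]+f["cx"],f["fy"]*c[1]/c[2]+f["cy"]
def grab(n,save=None):
    f=imaging.grab_frame(n)
    if save: cv2.imwrite("pics/"+save+".png",f["pixels"][:,:,::-1])
    return f
def rel(pos,R=None):
    o=r.get_obs(); T=Ro.from_rotvec(o["orientation"])
    d=T.inv().apply(np.array(pos)-o["tcp_pos"])/0.5
    t=(T.inv()*R).as_rotvec()/1.5 if R is not None else np.zeros(3)
    print("offset",d.round(4),"turn",t.round(4))
E
python3 - <<'E'
from h import *
o=r.get_obs(); print({k:np.round(v,3) for k,v in o.items()})
for c in ["scene","top"]:
    f=grab(c,c+"0"); print(c,"campos",world(f,[0,0,0]).round(3),f["fx"],"dir",np.array(f["R"])[2].round(2))
    for q in ["lid","lid_handle","rotor_hub","sample_center","balance_center","camera","capped_flask","amber_bottle","stoppered_bottle"]:
        print(q,[(world(f,d["xyz"]).round(3),round(d["score"],2)) for d in look_for(q,c)[:2]])
a=cv2.imread("pics/scene0.png");b=cv2.imread("pics/top0.png")
cv2.imwrite("pics/both.png",cv2.resize(np.vstack([a,b]),(450*1,675))[:600] if 0 else cv2.resize(np.hstack([a,b]),(800,300)))
E
```

```text
{'clock': np.float64(0.0), 'joints': array([-1.387,  0.478,  0.022,  1.556, -0.012,  1.109, -0.083]), 'qvel': array([-0.001,  0.   ,  0.   , -0.001, -0.001, -0.001, -0.001]), 'tau': array([-1.0000e-03, -5.9648e+01,  1.6080e+00, -2.8119e+01,  1.2000e-02,
        1.0000e-02, -0.0000e+00]), 'tcp_pos': array([0.194, 0.646, 0.244]), 'orientation': array([-4.570e-01, -3.108e+00,  3.000e-03]), 'contact_force': array([0.077, 0.309, 0.498]), 'moment': array([-0.031,  0.002,  0.029]), 'grip_width': np.float64(0.085)}
scene campos [0.313 0.723 0.962] 413.1162801118903 dir [ 0.18 -0.61 -0.77]
lid [(array([0.559, 0.177, 0.153]), 0.63)]
lid_handle []
rotor_hub []
sample_center [(array([ 0.333, -0.187,  0.052]), 0.25)]
balance_center []
camera [(array([ 0.691, -0.191,  0.027]), 0.73)]
capped_flask [(array([0.351, 0.008, 0.042]), 0.96), (array([0.561, 0.178, 0.156]), 0.2)]
amber_bottle [(array([ 0.333, -0.188,  0.054]), 0.54)]
stoppered_bottle [(array([0.407, 0.408, 0.046]), 0.87)]
top campos [0.329 0.053 1.285] 444.0562049869863 dir [ 0.13 -0.01 -0.99]
lid [(array([0.563, 0.15 , 0.159]), 0.77), (array([ 0.683, -0.193,  0.012]), 0.17)]
lid_handle [(array([0.565, 0.153, 0.152]), 0.78)]
rotor_hub []
sample_center [(array([ 0.352, -0.005,  0.034]), 0.29)]
balance_center []
camera [(array([ 0.686, -0.191,  0.011]), 0.9)]
capped_flask [(array([ 0.355, -0.006,  0.033]), 0.83), (array([0.562, 0.147, 0.156]), 0.64)]
amber_bottle [(array([ 0.329, -0.193,  0.076]), 0.48)]
stoppered_bottle [(array([0.411, 0.391, 0.046]), 0.72), (array([ 0.33 , -0.191,  0.077]), 0.56)]
```

View pics/scene0.png

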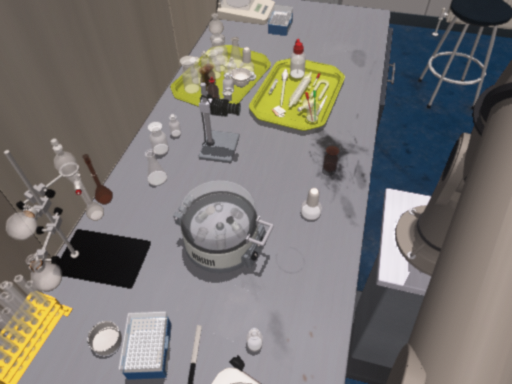

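View pics/top0.png

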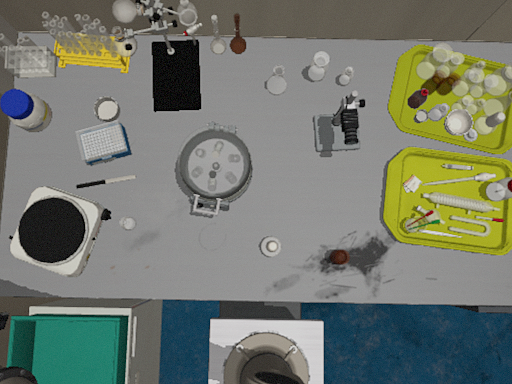

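Scene: the centrifuge is at about (220,228) with its handle at (262,240), and the inspection camera is at about (220,130). Top: drum centre is about (214,163), handle (206,207), hinge (222,128), camera (340,125), flask (270,246). I'll enlarge both areas.

Run:
```python
from h import *
a=cv2.imread("pics/top0.png");b=cv2.imread("pics/scene0.png")
A=cv2.resize(a[110:230,160:260],(400,480),interpolation=cv2.INTER_CUBIC)
B=cv2.resize(a[80:170,300:380],(400,450),interpolation=cv2.INTER_CUBIC)
C=np.zeros((480,800,3),np.uint8);C[:,:400]=A;C[:450,400:]=B
cv2.imwrite("pics/z1.png",C)
f=grab("top")
for q in ["lid","lid_handle","camera"]:
    m=[d for d in outline_of(q,"top")][:1]
    for d in m:
        v,u=np.nonzero(d["region"]);print(q,d["score"],u.min(),u.max(),v.min(),v.max(),u.mean(),v.mean())
        if q!="lid": print(cv2.minAreaRect(np.c_[u,v].astype(np.float32)))
```

```text
lid 0.6 177 250 124 214 213.30125247198418 163.5462535706438
lid_handle 0.79 176 251 124 214 213.10637847001485 163.6990887899979
((209.511474609375, 165.821044921875), (75.25889587402344, 85.80825805664062), 42.954593658447266)
camera 0.9 313 364 91 150 338.3276131045242 126.21320852834113
((339.2147216796875, 120.79118347167969), (57.29228591918945, 52.3070182800293), 85.60128784179688)
```

View pics/z1.png

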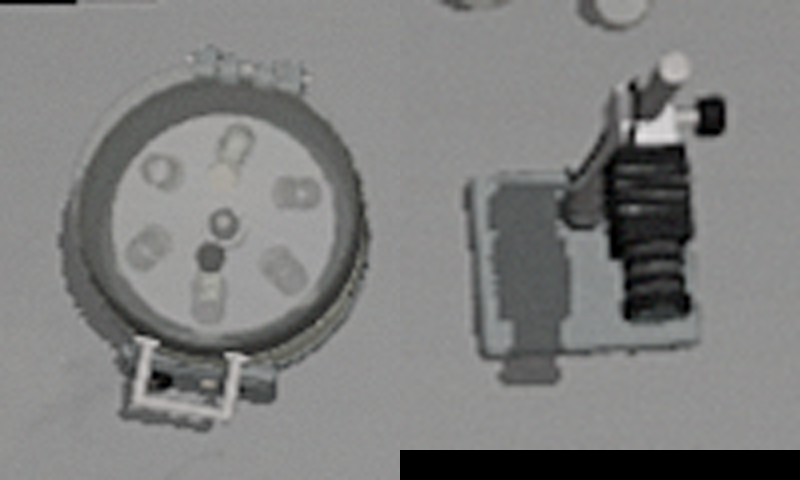

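```bash
cat >> h.py <<'E'
def atz(f,u,v,z):
    d=np.array(f["R"]).T@np.array([(u-f["cx"])/f["fx"],(v-f["cy"])/f["fy"],1]); c=world(f,[0,0,0]); return c+d*(z-c[2])/d[2]
E
python3 - <<'E'
from h import *
f=grab("top")
P={"hl":(195,210.75,.113),"hr":(218,213.75,.113),"hinge":(223,127.5,.1),"knob":(216,166,.1),
"lens top near edge":(351.6,143,.188),"lens L":(344.9,143.5,.17),"lens R":(358,142.5,.17),"body top L":(342,130,.17),"body top R":(356,130,.17),
"base fl":(316,151,.01),"base fr":(360,149,.01),"base bl":(314,116,.01),"columntop":(354.5,93.5,.248),
"sample cap":(204/4+160,0,0)}
for k,(u,v,z) in P.items(): print(k,atz(f,u,v,z).round(3))
g=grab("scene","s1")
b=cv2.imread("pics/s1.png")
C=cv2.resize(b[70:275,130:300],(510,615)[:2],interpolation=cv2.INTER_CUBIC)[:600]
cv2.imwrite("pics/z2.png",C)
E
```

```text
hl [0.441 0.196 0.113]
hr [0.434 0.135 0.113]
hinge [0.673 0.129 0.1  ]
knob [0.565 0.145 0.1  ]
lens top near edge [ 0.614 -0.204  0.188]
lens L [ 0.617 -0.191  0.17 ]
lens R [ 0.62  -0.224  0.17 ]
body top L [ 0.653 -0.183  0.17 ]
body top R [ 0.653 -0.22   0.17 ]
base fl [ 0.634 -0.14   0.01 ]
base fr [ 0.642 -0.27   0.01 ]
base bl [ 0.74  -0.134  0.01 ]
columntop [ 0.722 -0.198  0.248]
sample cap [1.108 0.184 0.   ]
```

View pics/z2.png

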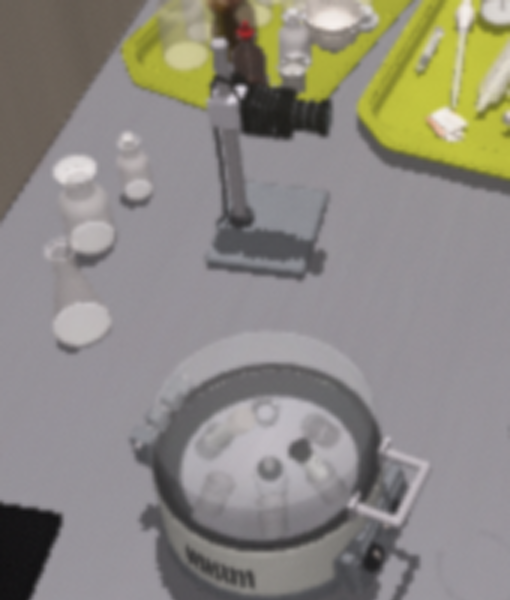

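Handle is about (0.438,0.166,0.113), hinge (0.673,0.129), so yaw is about -0.15. The camera yaw is about +0.06, which puts the focus near (0.518,-0.211,0.17). The sample's white cap is on the hinge side and the black balance stopper on the robot side.

```bash
cat >> h.py <<'E'
def down(yaw): # tool down, tool y along heading yaw
    y=np.array([np.cos(yaw),np.sin(yaw),0]);z=np.array([0,0,-1.]);return Ro.from_matrix(np.c_[np.cross(y,z),y,z])
E
python3 - <<'E'
from h import *
rel([.436,.166,.22],down(-.15)); rel([.436,.166,.22],down(-.15+np.pi))
print(Ro.from_rotvec(r.get_obs()["orientation"]).as_matrix().round(2))
E
```

```text
offset [-0.7397 -0.7812  0.0506] turn [-0.     -0.      0.9526]
offset [-0.7397 -0.7812  0.0506] turn [ 0.     -0.     -1.1418]
[[-0.96  0.29 -0.  ]
 [ 0.29  0.96 -0.  ]
 [ 0.   -0.   -1.  ]]
```

>>> carry_out:
  offset:
    - [-0.09,-0.1,0]
    - [-0.18,-0.2,0]
    - [-0.28,-0.29,0.01]
    - [-0.37,-0.39,0.02]
    - [-0.46,-0.49,0.03]
    - [-0.55,-0.58,0.04]
    - [-0.65,-0.68,0.05]
    - [-0.74,-0.78,0.05]
  turn:
    - [0,0,0.1]
    - [0,0,0.2]
    - [0,0,0.3]
    - [0,0,0.4]
    - [0,0,0.5]
    - [0,0,0.6]
    - [0,0,0.7]
    - [0,0,0.8]
  hand: 0.6
  force: 40

```text
clock: 2.1
tcp_pos: [0.3748, 0.2882, 0.2269]
orientation: [-2.139, -2.301, -0.001]
contact_force: [0.6, -0.6, 0.1]
grip_width: 0.0343
```

>>> carry_out:
  offset:
    - [0,0,0]
    - [0,0,0]
    - [0,0,0]
    - [0,0,0]
    - [0,0,0]
    - [0,0,0]
  turn:
    - [0,0,0.08]
    - [0,0,0.15]
    - [0,0,0.15]
    - [0,0,0.15]
    - [0,0,0.15]
    - [0,0,0.15]

```text
clock: 2.7
tcp_pos: [0.374, 0.2903, 0.2267]
orientation: [2.376, 2.056, -0.0]
contact_force: [0.1, -0.3, -0.2]
grip_width: 0.0341
```

Run:
```python
from h import *
o=r.get_obs();print(o["tcp_pos"].round(3),o["joints"].round(2),o["grip_width"])
rel([.436,.166,.22],down(-.15))
f=grab("wrist","w1");print(look_for("lid_handle","wrist")[:1],f["fx"],world(f,[0,0,0]),world(f,[0,0,1])-world(f,[0,0,0]))
g=grab("scene");a=cv2.imread("pics/w1.png")
cv2.imwrite("pics/w1b.png",np.hstack([cv2.resize(a,(512,384)),g["pixels"][150:,150:400,::-1].copy().__class__((1,)) if 0 else cv2.resize(g["pixels"][160:300,150:300,::-1],(288,384))]))
```

```text
[0.374 0.29  0.227] [-1.15  0.17  0.4   2.06 -0.08  0.93 -0.85] 0.03407553942798598
offset [-0.2281  0.1584  0.0134] turn [-0.      0.      0.0039]
[{'xyz': [0.1899, 0.061, 0.226], 'score': 0.71}] 297.3186396354542 [0.38462077 0.35987766 0.35483189] [-0.03888574 -0.27123694 -0.96172679]
```

View pics/w1b.png

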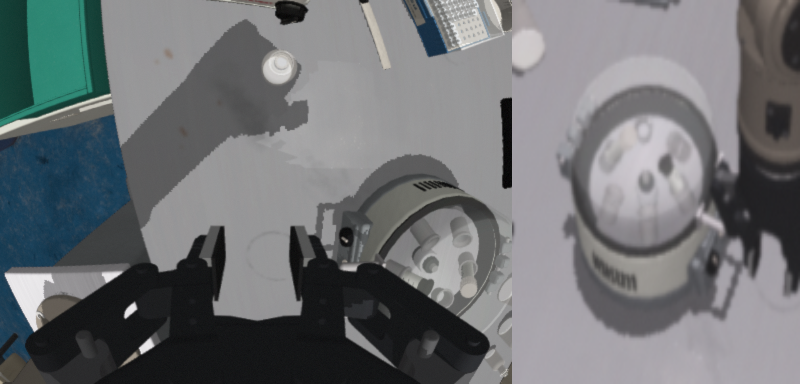

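>>> carry_out:
  offset:
    - [-0.06,0.04,0]
    - [-0.12,0.08,0]
    - [-0.18,0.12,0]
    - [-0.22,0.15,0.01]
    - [-0.228,0.158,0.013]
    - [-0.228,0.158,0.013]
    - [-0.228,0.158,0.013]
    - [-0.228,0.158,0.013]
  turn:
    - [0,0,0]
    - [0,0,0]
    - [0,0,0]
    - [0,0,0]
    - [0,0,0]
    - [0,0,0]
    - [0,0,0]
    - [0,0,0]
  hand: 0.66

```text
clock: 3.65
tcp_pos: [0.4352, 0.1671, 0.2202]
orientation: [-2.375, -2.056, -0.0]
contact_force: [0.3, -0.3, 1.3]
grip_width: 0.0291
```

Run:
```python
from h import *
o=r.get_obs();print(o["tcp_pos"].round(3),o["joints"].round(2),o["grip_width"])
rel([.436,.166,.22],down(-.15))
f=grab("wrist","w2")
print([ (world(f,d["xyz"]).round(3),d["score"]) for d in look_for("lid_handle","wrist")[:2]])
def fish(X):
    c=np.array(f["R"])@np.array(X)+np.array(f["t"]);t=np.arctan2(np.hypot(c[0],c[1]),c[2]);k=t/np.hypot(c[0],c[1]);return int(f["fx"]*k*c[0]+f["cx"]),int(f["fy"]*k*c[1]+f["cy"])
a=cv2.imread("pics/w2.png")
h=np.array([np.cos(.15),-np.sin(.15),0]);b=np.array([np.sin(.15),np.cos(.15),0]);c=np.array([.438,.166,.113])
for s in(-.03,0,.03): cv2.circle(a,fish(c+s*b),2,(0,0,255),-1); print(fish(c+s*b))
cv2.imwrite("pics/w2b.png",cv2.resize(a[130:,100:440],(800,600)))
```

```text
[0.435 0.167 0.22 ] [-0.94  0.16  0.5   2.09 -0.1   0.91 -0.53] 0.029102621890697976
offset [-0.002   0.0019  0.0005] turn [-0.0001 -0.0002  0.0043]
[]
(259, 226)
(259, 193)
(260, 157)
```

View pics/w2b.png

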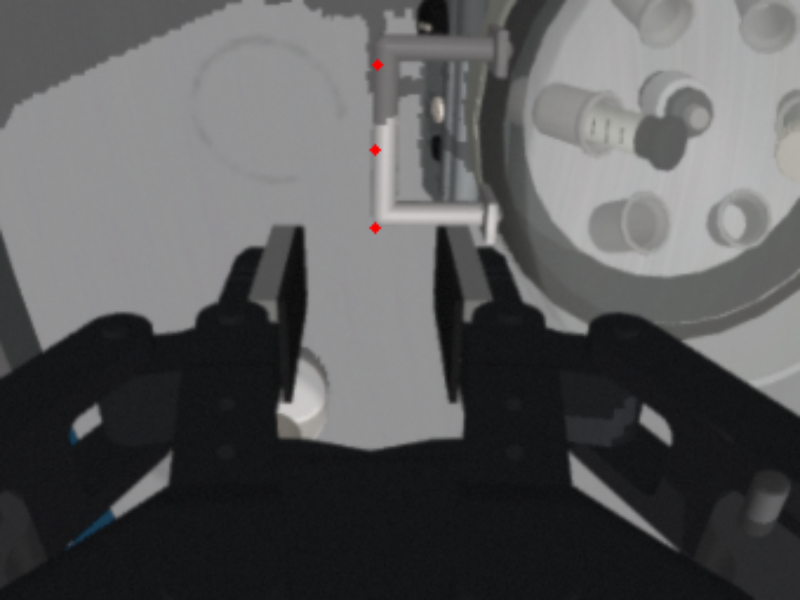

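The bar runs from crop (384,45) to (384,212), about 3 mm forward and 7 mm left of my prediction. The inner finger has roughly 35 mm of gap. I'll correct and descend.

>>> carry_out:
  offset:
    - [0.01,0.009,0.03]
    - [0.01,0.009,0.07]
    - [0.01,0.009,0.11]
    - [0.01,0.009,0.15]
    - [0.01,0.009,0.18]
    - [0.01,0.009,0.2]
    - [0.01,0.009,0.208]
    - [0.01,0.009,0.208]
  turn:
    - [0,0,0]
    - [0,0,0]
    - [0,0,0]
    - [0,0,0]
    - [0,0,0]
    - [0,0,0]
    - [0,0,0]
    - [0,0,0]

```text
clock: 4.55
tcp_pos: [0.4407, 0.1703, 0.1161]
orientation: [-2.377, -2.054, 0.001]
contact_force: [-0.0, -0.7, -0.0]
grip_width: 0.0289
```

>>> carry_out:
  offset:
    - [0,0,0]
    - [0,0,0]
    - [0,0,0]
    - [0,0,0]
  turn:
    - [0,0,0]
    - [0,0,0]
    - [0,0,0]
    - [0,0,0]
  hand: 1
  force: 30

```text
clock: 4.95
tcp_pos: [0.441, 0.1703, 0.1168]
orientation: [-2.377, -2.053, -0.001]
contact_force: [-2.0, 1.2, 6.3]
grip_width: 0.0075
```

```bash
python3 - <<'E'
from h import *
o=r.get_obs();print(o["tcp_pos"].round(3),o["joints"].round(2),o["grip_width"],o["contact_force"])
E
python3 -c "
import numpy as np
R=.2384
for l in np.linspace(0,1.5,17): p=l+.0546; print(round(l,2),round((R*np.cos(.0546)-R*np.cos(p))/.5,3),round(-(R*np.sin(p)-.013)/.5,3))"
```

```text
[0.441 0.17  0.117] [-0.87  0.35  0.44  2.17 -0.24  0.67 -0.4 ] 0.00751861266572499 [-2.01809393  1.24999796  6.26973147]
0.0 0.0 -0.0
0.09 0.005 -0.044
0.19 0.013 -0.088
0.28 0.026 -0.131
0.38 0.043 -0.173
0.47 0.063 -0.212
0.56 0.087 -0.25
0.66 0.115 -0.285
0.75 0.145 -0.318
0.84 0.179 -0.347
0.94 0.215 -0.373
1.03 0.254 -0.396
1.12 0.294 -0.415
1.22 0.336 -0.43
1.31 0.38 -0.441
1.41 0.424 -0.448
1.5 0.468 -0.451
```

>>> carry_out:
  offset:
    - [0,0.005,-0.044]
    - [0,0.013,-0.088]
    - [0,0.026,-0.131]
    - [0,0.043,-0.173]
    - [0,0.063,-0.212]
    - [0,0.087,-0.25]
    - [0,0.115,-0.285]
    - [0,0.145,-0.318]
  turn:
    - [0,0,0]
    - [0,0,0]
    - [0,0,0]
    - [0,0,0]
    - [0,0,0]
    - [0,0,0]
    - [0,0,0]
    - [0,0,0]

```text
clock: 5.75
tcp_pos: [0.5099, 0.1595, 0.2755]
orientation: [-2.373, -2.051, 0.008]
contact_force: [-6.9, 0.1, 3.0]
grip_width: 0.0076
```

Run:
```python
from h import *
o=r.get_obs();print(o["tcp_pos"].round(3),o["joints"].round(2),o["grip_width"],o["contact_force"])
g=grab("scene");cv2.imwrite("pics/s3.png",cv2.resize(g["pixels"][130:300,130:330,::-1],(706,600)))
```

```text
[0.51  0.16  0.276] [-0.87  0.23  0.53  1.88 -0.14  1.07 -0.42] 0.007566444230444436 [-6.94335426  0.11677037  2.99836229]
```

View pics/s3.png

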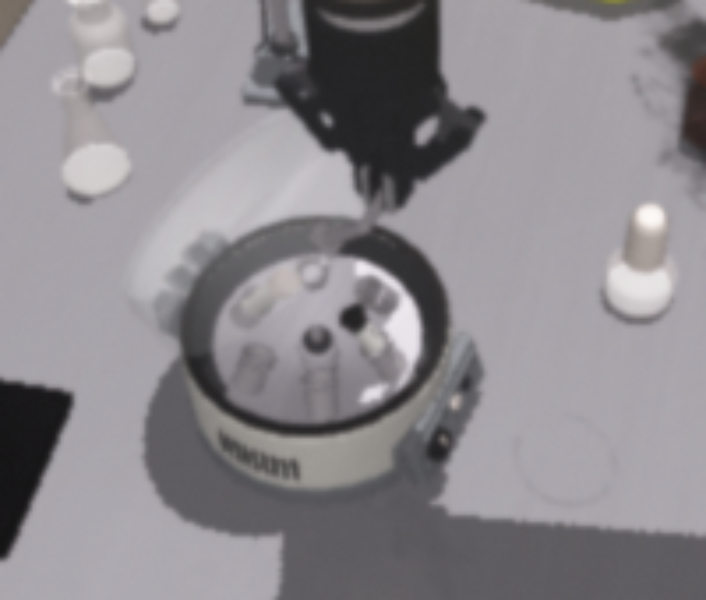

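The lid is following in the grasp, standing at about 45°. I'll continue the arc.

>>> carry_out:
  offset:
    - [0,0.034,-0.029]
    - [0,0.07,-0.055]
    - [0,0.109,-0.078]
    - [0,0.149,-0.097]
    - [0,0.191,-0.112]
    - [0,0.235,-0.123]
    - [0,0.279,-0.13]
    - [0,0.32,-0.133]
  turn:
    - [0,0,0]
    - [0,0,0]
    - [0,0,0]
    - [0,0,0]
    - [0,0,0]
    - [0,0,0]
    - [0,0,0]
    - [0,0,0]

```text
clock: 6.6
tcp_pos: [0.6716, 0.1341, 0.3424]
orientation: [2.378, 2.051, -0.002]
contact_force: [-2.6, -3.0, 1.6]
grip_width: 0.0077
```

>>> carry_out:
  offset:
    - [0,0,0]
    - [0,0,0]
    - [0,0,0]
    - [0,0,0]
  turn:
    - [0,0,0]
    - [0,0,0]
    - [0,0,0]
    - [0,0,0]
  hand: 0.4

```text
clock: 7.0
tcp_pos: [0.6701, 0.1368, 0.3417]
orientation: [-2.376, -2.054, -0.0]
contact_force: [0.0, -0.4, -0.0]
grip_width: 0.0513
```

>>> carry_out:
  offset:
    - [0,0,-0.03]
    - [0,0,-0.08]
    - [0,0,-0.14]
    - [0,-0.05,-0.14]
    - [0,-0.14,-0.14]
    - [0,-0.23,-0.14]
    - [0,-0.32,-0.14]
    - [0,-0.4,-0.12]
  turn:
    - [0,0,0]
    - [0,0,0]
    - [0,0,0]
    - [0,0,0]
    - [0,0,0]
    - [0,0,0]
    - [0,0,0]
    - [0,0,0]
  hand: 0.4

```text
clock: 7.8
tcp_pos: [0.4717, 0.1656, 0.4038]
orientation: [-2.377, -2.054, -0.006]
contact_force: [0.9, 1.5, 1.2]
grip_width: 0.051
```

Run:
```python
from h import *
o=r.get_obs();print(o["tcp_pos"].round(3),o["joints"].round(2),o["grip_width"],o["contact_force"])
for c in("scene","top","wrist"):
    g=grab(c,c+"4")
    for q in("sample_center","sample_tip","balance_center","rotor_hub","lid"):
        print(c,q,[(world(g,d["xyz"]).round(3),round(d["score"],2)) for d in look_for(q,c)[:2]])
a=cv2.imread("pics/scene4.png");b=cv2.imread("pics/top4.png");
cv2.imwrite("pics/z4.png",np.hstack([cv2.resize(a[140:300,140:300],(400,400),interpolation=2),cv2.resize(b[100:220,150:270],(400,400),interpolation=2)]))
```

```text
[0.472 0.166 0.404] [-0.96  0.05  0.53  1.77 -0.03  1.33 -0.57] 0.05095025836279672 [0.87590409 1.52456689 1.24325516]
scene sample_center []
scene sample_tip [(array([ 0.707, -0.192,  0.013]), 0.34)]
scene balance_center [(array([0.532, 0.161, 0.115]), 0.46)]
scene rotor_hub [(array([0.58 , 0.156, 0.071]), 0.82)]
scene lid [(array([0.696, 0.127, 0.191]), 0.78)]
top sample_center [(array([0.594, 0.147, 0.133]), 0.39)]
top sample_tip []
top balance_center []
top rotor_hub [(array([0.577, 0.12 , 0.064]), 0.91), (array([ 0.685, -0.194,  0.013]), 0.26)]
top lid [(array([0.687, 0.124, 0.269]), 0.91)]
wrist sample_center [(array([0.597, 0.146, 0.136]), 0.64)]
wrist sample_tip [(array([0.598, 0.15 , 0.132]), 0.82)]
wrist balance_center [(array([0.531, 0.161, 0.114]), 0.54)]
wrist rotor_hub [(array([0.572, 0.158, 0.068]), 0.86)]
wrist lid [(array([0.704, 0.136, 0.195]), 0.76)]
```

View pics/z4.png

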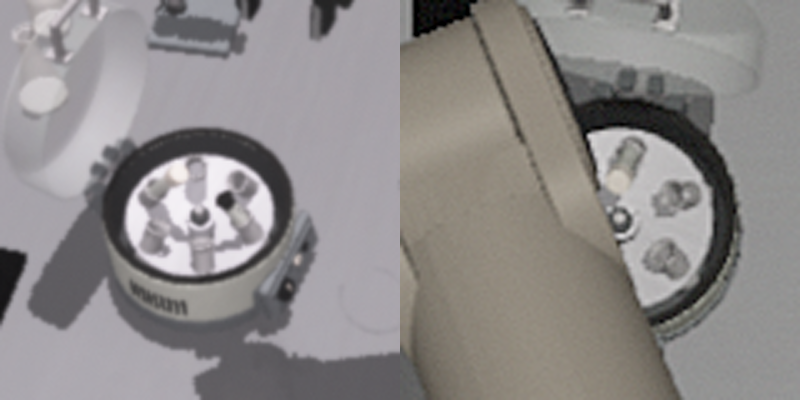

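Lid stands wide open. Cap shows at scene px (211,209) and top px (216,155). One wrist crop with model overlay to refine.

```bash
cat >> h.py <<'E'
def fish(f,X):
    c=np.array(f["R"])@np.array(X)+np.array(f["t"]);h=np.hypot(c[0],c[1]);t=np.arctan2(h,c[2]);return np.array([f["fx"]*t/h*c[0]+f["cx"],f["fy"]*t/h*c[1]+f["cy"]])
def ray(f,u,v,fe=False):
    x,y=(u-f["cx"])/f["fx"],(v-f["cy"])/f["fy"]
    if fe:
        t=np.hypot(x,y); d=np.array([x/t*np.sin(t),y/t*np.sin(t),np.cos(t)])
    else: d=np.array([x,y,1.])
    d=np.array(f["R"]).T@d; return world(f,[0,0,0]),d/np.linalg.norm(d)
def tri(rays):
    A=sum(np.eye(3)-np.outer(d,d) for _,d in rays); b=sum((np.eye(3)-np.outer(d,d))@c for c,d in rays); X=np.linalg.solve(A,b)
    return X,[round(1000*np.linalg.norm((np.eye(3)-np.outer(d,d))@(X-c)),1) for c,d in rays]
E
python3 - <<'E'
from h import *
s=grab("scene");t=grab("top");w=grab("wrist","w5")
print(tri([ray(s,211.2,209.2),ray(t,216.3,154.6)]))
for q in("sample_center","balance_center"):
  for d in outline_of(q,"wrist")[:1]:
    v,u=np.nonzero(d["region"]);print(q,round(d["score"],2),len(u),u.min(),u.max(),v.min(),v.max(),cv2.minAreaRect(np.c_[u,v].astype(np.float32)))
u,v=fish(w,[.58,.15,.13]).astype(int);print(u,v)
a=cv2.imread("pics/w5.png");x0,y0=max(0,u-50),max(0,v-50);print(x0,y0)
a=a[y0:y0+100,x0:x0+100];cv2.imwrite("pics/z5.png",cv2.resize(a,None,fx=6,fy=6,interpolation=2))
E
```

```text
(array([0.5918167 , 0.14338323, 0.12943939]), [np.float64(1.6), np.float64(1.6)])
sample_center 0.81 308 337 360 148 166 ((347.6882629394531, 155.55296325683594), (15.618993759155273, 24.40467643737793), 49.39870071411133)
balance_center 0.58 252 288 313 148 162 ((300.2835693359375, 155.2265167236328), (25.66230010986328, 11.701545715332031), 10.007979393005371)
333 158
283 108
```

View pics/z5.png

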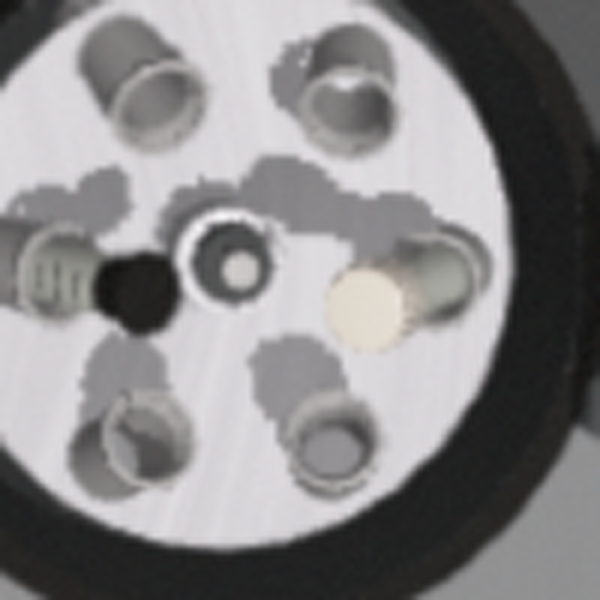

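Run:
```python
from h import *
w=grab("wrist")
def wz(cu,cv,z):
    c,d=ray(w,283+cu/6,108+cv/6,True);return c+d*(z-c[2])/d[2]
M={k:wz(*p,.095) for k,p in dict(bal=(65,272),a=(158,105),b=(350,110),s=(447,272),c=(333,450),d=(148,440)).items()}
for k,m in M.items():print(k,m.round(3))
C=(M['a']+M['b']+M['c']+M['d'])/4;print("axis",C.round(4),[round(np.linalg.norm((m-C)[:2]),3) for m in M.values()])
for z in(.13,.135,.14,.145,.15,.155): 
    p=wz(366,308,z); print(z,p.round(4),"r from axis",np.linalg.norm((p-C)[:2]).round(4),"yaw",np.arctan2(*(p-C)[1::-1]).round(3))
print("stopper",[wz(138,292,z).round(4) for z in (.12,.125)])
```

```text
bal [0.528 0.158 0.095]
a [0.556 0.196 0.095]
b [0.605 0.19  0.095]
s [0.627 0.145 0.095]
c [0.593 0.103 0.095]
d [0.544 0.112 0.095]
axis [0.5744 0.1502 0.095 ] [np.float64(0.047), np.float64(0.05), np.float64(0.05), np.float64(0.053), np.float64(0.051), np.float64(0.048)]
0.13 [0.5945 0.1465 0.13  ] r from axis 0.0205 yaw -0.181
0.135 [0.5932 0.1476 0.135 ] r from axis 0.0189 yaw -0.137
0.14 [0.5918 0.1487 0.14  ] r from axis 0.0174 yaw -0.085
0.145 [0.5904 0.1498 0.145 ] r from axis 0.016 yaw -0.023
0.15 [0.589 0.151 0.15 ] r from axis 0.0146 yaw 0.05
0.155 [0.5876 0.1521 0.155 ] r from axis 0.0133 yaw 0.138
stopper [array([0.5421, 0.1554, 0.12  ]), array([0.5414, 0.1564, 0.125 ])]
```

Rotor axis ≈ (0.574,0.150). Cap face ≈ (0.592,0.148,0.138), tube azimuth ≈ -0.13, lean ≈ 35°. The network's exposed-middle point agrees. Next I turn the tool at height.

>>> carry_out:
  offset:
    - [0,0,0]
    - [0,0,0]
    - [0,0,0]
    - [0,0,0]
    - [0,0,0]
    - [0,0,0]
    - [0,0,0]
    - [0,0,0]
  turn:
    - [0,0,-0.1]
    - [0,0,-0.2]
    - [0,0,-0.3]
    - [0,0,-0.4]
    - [0,0,-0.5]
    - [0,0,-0.6]
    - [0,0,-0.7]
    - [0,0,-0.8]

```text
clock: 9.8
tcp_pos: [0.473, 0.1653, 0.4017]
orientation: [-0.793, -3.04, -0.0]
contact_force: [0.7, -0.4, -0.2]
grip_width: 0.0514
```

```bash
cat >> h.py <<'E'
AZ=-.13
def tilt(lean,az=AZ):
    z=np.array([np.sin(lean)*np.cos(az),np.sin(lean)*np.sin(az),-np.cos(lean)]);y=np.array([-np.sin(az),np.cos(az),0]);return Ro.from_matrix(np.c_[np.cross(y,z),y,z])
E
python3 - <<'E'
from h import *
o=r.get_obs();print(o["tcp_pos"].round(3),o["joints"].round(2))
T=tilt(np.radians(35));a=-T.as_matrix()[:,2];face=np.array([.592,.148,.138])
rel(face-.014*a+.1*a,T);print((face+.086*a).round(3))
E
```

```text
[0.473 0.165 0.402] [-0.92  0.05  0.48  1.77 -0.03  1.33  0.63]
offset [-0.1329  0.0495  0.3865] turn [-0.0775 -0.4023 -0.2458]
[0.543 0.154 0.208]
```

>>> carry_out:
  offset:
    - [-0.02,0.01,0.05]
    - [-0.04,0.02,0.1]
    - [-0.06,0.02,0.16]
    - [-0.08,0.03,0.22]
    - [-0.1,0.04,0.28]
    - [-0.12,0.05,0.34]
    - [-0.133,0.05,0.386]
    - [-0.133,0.05,0.386]
  turn:
    - [-0.01,-0.06,-0.04]
    - [-0.02,-0.13,-0.08]
    - [-0.04,-0.2,-0.12]
    - [-0.05,-0.26,-0.16]
    - [-0.06,-0.32,-0.2]
    - [-0.07,-0.38,-0.23]
    - [-0.078,-0.402,-0.246]
    - [-0.078,-0.402,-0.246]
  hand: 0.4

```text
clock: 10.6
tcp_pos: [0.5406, 0.1525, 0.205]
orientation: [0.168, 2.531, -0.061]
contact_force: [0.1, -0.2, 0.5]
grip_width: 0.0512
```

Run:
```python
from h import *
o=r.get_obs();print(o["tcp_pos"].round(3),o["joints"].round(2))
T=tilt(np.radians(35));a=-T.as_matrix()[:,2];face=np.array([.592,.148,.138])
rel(face+.086*a,T)
w=grab("wrist","w6");print([(world(w,d["xyz"]).round(3),round(d["score"],2)) for d in look_for("sample_center","wrist")])
im=cv2.imread("pics/w6.png")
for s in(0,-.018,-.053):
    p=fish(w,face+s*a);print(p.round(1));cv2.circle(im,tuple(p.astype(int)),1,(0,0,255),-1)
u,v=fish(w,face).astype(int);x0=min(max(0,u-100),312);y0=min(max(0,v-80),224);print(x0,y0)
cv2.imwrite("pics/z6.png",cv2.resize(im[y0:y0+150,x0:x0+200],(800,600),interpolation=2))
```

```text
[0.541 0.152 0.205] [-1.04  0.18  0.49  2.29  0.95  0.38  0.01]
offset [-0.0075  0.0044 -0.0032] turn [-0.005  -0.0031 -0.0002]
[(array([0.592, 0.147, 0.135]), 0.62)]
[259.5 204.9]
[259.5 197.7]
[259.4 186.4]
159 124
```

View pics/z6.png

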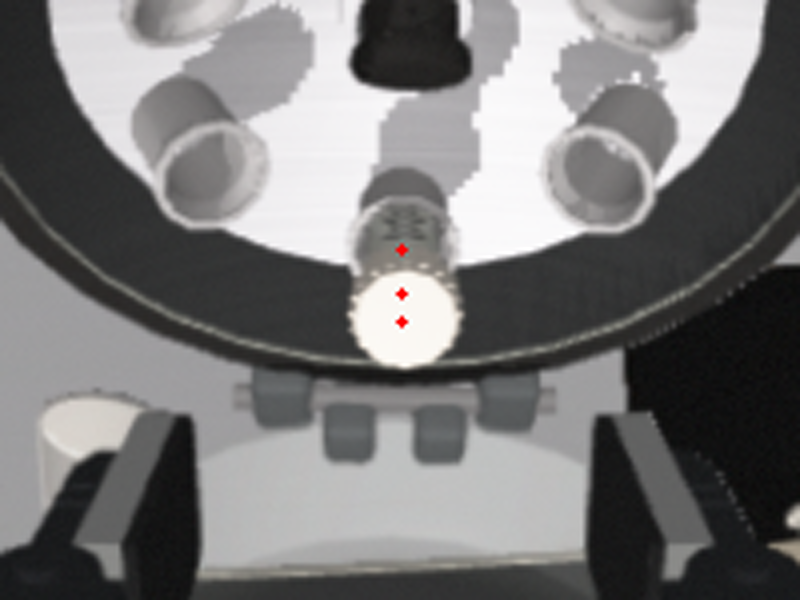

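The overlay matches the cap: predicted (402,322), seen (406,318), under 1 mm off. Straight approach, then grip.

>>> carry_out:
  offset:
    - [-0.007,0.004,0.03]
    - [-0.007,0.004,0.06]
    - [-0.007,0.004,0.09]
    - [-0.007,0.004,0.12]
    - [-0.007,0.004,0.15]
    - [-0.007,0.004,0.18]
    - [-0.007,0.004,0.196]
    - [-0.007,0.004,0.196]
  turn:
    - [-0.005,-0.003,0]
    - [-0.005,-0.003,0]
    - [-0.005,-0.003,0]
    - [-0.005,-0.003,0]
    - [-0.005,-0.003,0]
    - [-0.005,-0.003,0]
    - [-0.005,-0.003,0]
    - [-0.005,-0.003,0]

```text
clock: 11.5
tcp_pos: [0.6044, 0.1486, 0.1322]
orientation: [0.171, 2.518, -0.043]
contact_force: [-0.0, -0.2, 0.6]
grip_width: 0.0514
```

>>> carry_out:
  offset:
    - [0,0,0]
    - [0,0,0]
    - [0,0,0]
    - [0,0,0]
    - [0,0,0]
  turn:
    - [0,0,0]
    - [0,0,0]
    - [0,0,0]
    - [0,0,0]
    - [0,0,0]
  hand: 1
  force: 30

```text
clock: 12.0
tcp_pos: [0.6024, 0.1486, 0.1313]
orientation: [0.169, 2.52, -0.043]
contact_force: [-2.3, -0.4, 6.5]
grip_width: 0.0187
```

Run:
```python
from h import *
o=r.get_obs();print(o["tcp_pos"].round(4),o["joints"].round(2),o["grip_width"],o["contact_force"].round(1))
T=tilt(np.radians(35));a=-T.as_matrix()[:,2];face=np.array([.592,.148,.138]);rel(face-.014*a,T)
```

```text
[0.6024 0.1486 0.1313] [-0.89  0.42  0.45  2.23  1.44  0.18 -0.48] 0.018744438965775056 [-2.3 -0.4  6.5]
offset [ 0.009  -0.0039  0.0052] turn [ 0.0036  0.0037 -0.0035]
```

>>> carry_out:
  offset:
    - [0,0,-0.02]
    - [0,0,-0.04]
    - [0,0,-0.06]
    - [0,0,-0.08]
    - [0,0,-0.1]
    - [0,0,-0.12]
    - [0,0,-0.14]
    - [0,0,-0.16]
  turn:
    - [0,0,0]
    - [0,0,0]
    - [0,0,0]
    - [0,0,0]
    - [0,0,0]
    - [0,0,0]
    - [0,0,0]
    - [0,0,0]

```text
clock: 12.8
tcp_pos: [0.5556, 0.1539, 0.196]
orientation: [0.168, 2.522, -0.044]
contact_force: [-0.3, 0.1, -1.0]
grip_width: 0.019
```

Run:
```python
from h import *
o=r.get_obs();print(o["tcp_pos"].round(4),o["joints"].round(2),o["grip_width"],o["contact_force"].round(1))
rel([.50,.13,.32],tilt(0,-.3)); rel([.50,.15,.28])
```

```text
[0.5556 0.1539 0.196 ] [-0.88  0.21  0.33  2.27  1.05  0.36 -0.08] 0.01900886940247002 [-0.3  0.1 -1. ]
offset [-0.0584 -0.0602 -0.263 ] turn [0.0389 0.4084 0.1076]
offset [-0.0078 -0.0211 -0.2004] turn [0. 0. 0.]
```

>>> carry_out:
  offset:
    - [0,0,-0.05]
    - [0,-0.01,-0.1]
    - [-0.01,-0.02,-0.16]
    - [-0.03,-0.03,-0.21]
    - [-0.05,-0.05,-0.25]
    - [-0.058,-0.06,-0.263]
    - [-0.058,-0.06,-0.263]
    - [-0.058,-0.06,-0.263]
  turn:
    - [0,0,0]
    - [0,0,0]
    - [0,0.08,0.02]
    - [0.01,0.16,0.04]
    - [0.02,0.24,0.06]
    - [0.03,0.32,0.08]
    - [0.039,0.4,0.1]
    - [0.039,0.408,0.108]

```text
clock: 13.6
tcp_pos: [0.5024, 0.1297, 0.3204]
orientation: [-0.476, -3.105, -0.002]
contact_force: [-0.7, 0.7, -0.6]
grip_width: 0.0186
```

Run:
```python
from h import *
o=r.get_obs();print(o["tcp_pos"].round(4),o["joints"].round(2),o["grip_width"],o["contact_force"].round(1))
for c in("scene","top","wrist"):
    w=grab(c,c+"7")
    for q in("sample_center","sample_tip","lid"):print(c,q,[(world(w,d["xyz"]).round(3),round(d["score"],2)) for d in look_for(q,c)][:1])
rel([.50,-.211,.30],tilt(0,-.3))
s=cv2.imread("pics/scene7.png");w=cv2.imread("pics/wrist7.png")
cv2.imwrite("pics/z7.png",np.hstack([cv2.resize(s[110:300,130:310],(400,422)),cv2.resize(w[150:350,150:350],(400,422))]))
```

```text
[0.5024 0.1297 0.3204] [-0.7   0.15  0.37  1.85 -0.06  1.15  0.96] 0.01858654098397377 [-0.7  0.7 -0.6]
scene sample_center [(array([0.493, 0.138, 0.293]), 0.55)]
scene sample_tip [(array([0.493, 0.136, 0.295]), 0.52)]
scene lid [(array([0.696, 0.131, 0.19 ]), 0.81)]
top sample_center [(array([ 0.328, -0.193,  0.075]), 0.51)]
top sample_tip []
top lid [(array([0.686, 0.11 , 0.282]), 0.8)]
wrist sample_center [(array([0.485, 0.131, 0.328]), 0.87)]
wrist sample_tip [(array([0.489, 0.136, 0.327]), 0.75)]
wrist lid [(array([0.689, 0.089, 0.126]), 0.61)]
offset [-0.2015 -0.6521  0.0395] turn [ 0.0004  0.0009 -0.0001]
```

View pics/z7.png

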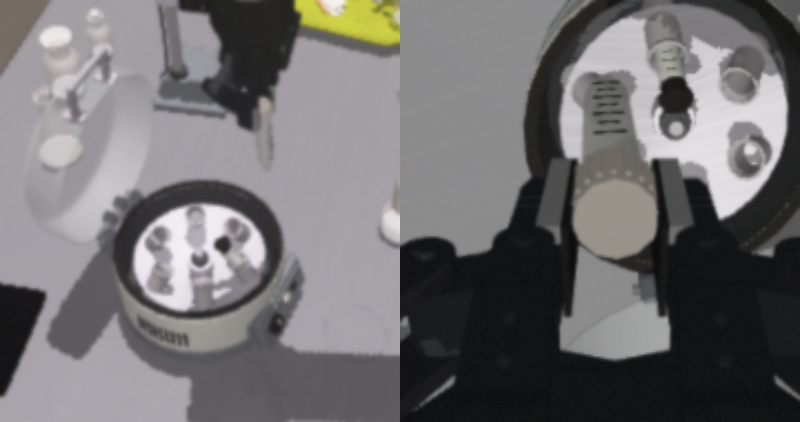

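Tube held by its cap (right view, cap (615,215)), balance stopper still in its sleeve, lid open. Moving over to the focus.

>>> carry_out:
  offset:
    - [-0.02,-0.06,0]
    - [-0.05,-0.15,0]
    - [-0.08,-0.25,0.01]
    - [-0.11,-0.35,0.02]
    - [-0.14,-0.45,0.03]
    - [-0.17,-0.54,0.04]
    - [-0.19,-0.61,0.04]
    - [-0.2,-0.65,0.04]
  turn:
    - [0,0,0]
    - [0,0,0]
    - [0,0,0]
    - [0,0,0]
    - [0,0,0]
    - [0,0,0]
    - [0,0,0]
    - [0,0,0]

```text
clock: 15.0
tcp_pos: [0.4985, -0.2144, 0.2998]
orientation: [0.478, 3.103, -0.003]
contact_force: [-0.0, -0.4, 0.6]
grip_width: 0.0188
```

>>> carry_out:
  offset:
    - [0,0,0]
    - [0,0,0]
    - [0,0,0]
  turn:
    - [0,0,0]
    - [0,0,0]
    - [0,0,0]

```text
clock: 15.3
tcp_pos: [0.5, -0.2084, 0.2996]
orientation: [0.467, 3.106, 0.001]
contact_force: [0.0, -0.0, -0.3]
grip_width: 0.0188
```

Run:
```python
from h import *
o=r.get_obs();print(o["tcp_pos"].round(4),o["joints"].round(2),o["grip_width"],o["contact_force"].round(1))
rel([.518,-.211,.246],tilt(0,-.3))
```

```text
[ 0.5    -0.2084  0.2996] [-0.24  0.23  0.62  1.84 -0.15  1.12  1.7 ] 0.018774822632930652 [ 0.  -0.  -0.3]
offset [-0.0358  0.0054  0.1072] turn [0.0006 0.0005 0.001 ]
```

>>> carry_out:
  offset:
    - [-0.01,0,0.03]
    - [-0.02,0,0.06]
    - [-0.03,0,0.09]
    - [-0.036,0.005,0.107]
    - [-0.036,0.005,0.107]
    - [-0.036,0.005,0.107]
  turn:
    - [0,0,0]
    - [0,0,0]
    - [0,0,0]
    - [0,0,0]
    - [0,0,0]
    - [0,0,0]

```text
clock: 15.9
tcp_pos: [0.5176, -0.213, 0.2459]
orientation: [0.471, 3.106, -0.0]
contact_force: [0.3, -0.2, -0.6]
grip_width: 0.0188
```

Run:
```python
from h import *
o=r.get_obs();p=o["tcp_pos"];print(p.round(4),o["joints"].round(2),o["grip_width"])
s=grab("scene","s8");w=grab("wrist","w8");t=grab("top","t8")
z=Ro.from_rotvec(o["orientation"]).as_matrix()[:,2];tip=p+.076*z;print("tip nominal",tip.round(3),"focus px s",px(s,[.518,-.211,.17]),"w tip",fish(w,tip),"s tip",px(s,tip),px(s,p),"lens px s",px(s,[.618,-.205,.17]))
for c in("scene","wrist","top"):
  f=dict(scene=s,wrist=w,top=t)[c]
  print(c,[(world(f,d["xyz"]).round(3),round(d["score"],2)) for d in look_for("sample_center",c)][:1])
S=cv2.imread("pics/s8.png");W=cv2.imread("pics/w8.png")
u,v=map(int,px(s,tip));x0=u-40;y0=v-50;print("s crop",x0,y0,"x5; wrist crop 190,130 x2.66")
cv2.imwrite("pics/z8.png",np.hstack([cv2.resize(S[y0:y0+80,x0:x0+80],(400,400),interpolation=2),cv2.resize(W[130:280,180:330],(400,400),interpolation=2)]))
```

```text
[ 0.5176 -0.213   0.2459] [-0.2   0.32  0.6   1.87 -0.21  1.02  1.76] 0.018759515048049954
tip nominal [ 0.518 -0.213  0.17 ] focus px s (np.float64(273.0575769827902), np.float64(113.3086203171247)) w tip [255.7322366  202.40970144] s tip (np.float64(273.3265848164558), np.float64(112.92261499495648)) (np.float64(273.9379453046485), np.float64(91.7358364182109)) lens px s (np.float64(239.97966197495464), np.float64(109.24651968294718))
scene []
wrist [(array([ 0.507, -0.213,  0.256]), 0.94)]
top [(array([ 0.504, -0.206,  0.23 ]), 0.59)]
s crop 233 62 x5; wrist crop 190,130 x2.66
```

View pics/z8.png

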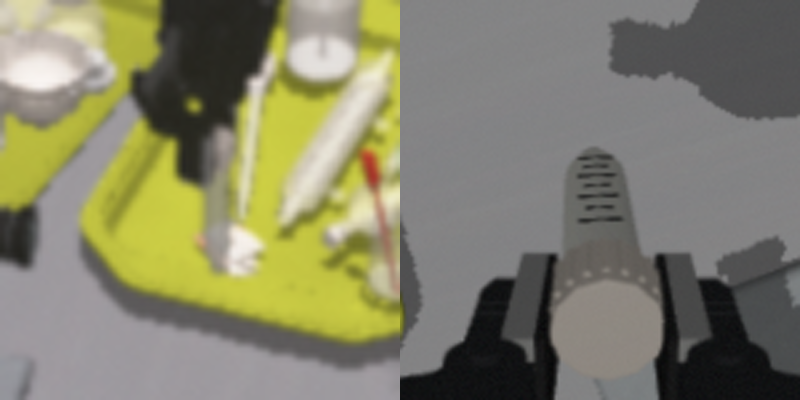

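Tube point: wrist px ≈ (253.1,185.5), scene px ≈ (276.4,116). Cap face centre: wrist px (257.6,248.1). Triangulating to check tilt and tip.

Run:
```python
from h import *
from scipy.optimize import brentq
o=r.get_obs();p=o["tcp_pos"];R=Ro.from_rotvec(o["orientation"]).as_matrix();z=R[:,2]
s=grab("scene");w=grab("wrist")
for k in(-.014,.076,.086): print(k,"w",fish(w,p+k*z).round(1),"s",np.round(px(s,p+k*z),1))
X,e=tri([ray(s,276.4,116),ray(w,253.1,185.5,True)]);print("point",X.round(4),e,"in tool",(R.T@(X-p)).round(4))
cf,df=ray(w,257.6,248.1,True)
for D in np.arange(.11,.16,.01):
    F=cf+D*df; v=F-X; n=np.linalg.norm(v); print(round(D,3),"face tool",(R.T@(F-p)).round(4),"len",n.round(4),"tilt",np.degrees(np.arccos(v[2]/n)).round(1))
c,d=ray(w,253.1,185.5,True)
for k in(.075,.08,.085,.09,.095): # point by depth along tool
    q=c+d*((k-(R.T@(c-p))[2])/(R.T@d)[2]); print(k,"pt tool",(R.T@(q-p)).round(4))
for n,f in(("scene",s),("wrist",w)):
    for d in outline_of("sample_center",n)[:1]:
        v,u=np.nonzero(d["region"]);print(n,len(u),u.min(),u.max(),v.min(),v.max(),"bottom u",u[v>v.max()-3].mean(),"top u",u[v<v.min()+3].mean())
```

```text
-0.014 w [254.7 268. ] s [274.   87.3]
0.076 w [255.5 203. ] s [273.3 112.7]
0.086 w [255.6 198.8] s [273.2 115.3]
point [ 0.5075 -0.2117  0.1613] [np.float64(0.3), np.float64(0.3)] in tool [ 0.0103 -0.0018  0.0854]
0.11 face tool [ 0.0186  0.0012 -0.0304] len 0.1162 tilt 4.4
0.12 face tool [ 0.014   0.0012 -0.0216] len 0.1071 tilt 2.6
0.13 face tool [ 0.0094  0.0013 -0.0127] len 0.0981 tilt 1.8
0.14 face tool [ 0.0048  0.0013 -0.0038] len 0.0894 tilt 3.9
0.15 face tool [0.0002 0.0013 0.0051] len 0.081 tilt 7.4
0.075 pt tool [ 0.0134 -0.0017  0.075 ]
0.08 pt tool [ 0.0121 -0.0018  0.08  ]
0.085 pt tool [ 0.0107 -0.0018  0.085 ]
0.09 pt tool [ 0.0093 -0.0019  0.09  ]
0.095 pt tool [ 0.0079 -0.0019  0.095 ]
scene 116 274 279 87 115 bottom u 276.125 top u 277.1111111111111
wrist 2676 236 278 186 272 bottom u 256.1666666666667 top u 252.0
```

The tube is about 2° off upright, but its tip sits 10 mm short in x, at (0.5075,-0.212,0.171). The lens front predicted in the scene view, (240,109), matches the picture. Shifting 10 mm.

>>> carry_out:
  offset:
    - [-0.01,0.004,0.002]
    - [-0.02,0.008,0.002]
    - [-0.02,0.008,0.002]
    - [-0.02,0.008,0.002]
    - [-0.02,0.008,0.002]
    - [-0.02,0.008,0.002]
    - [-0.02,0.008,0.002]
  turn:
    - [0,0,0]
    - [0,0,0]
    - [0,0,0]
    - [0,0,0]
    - [0,0,0]
    - [0,0,0]
    - [0,0,0]

```text
clock: 17.1
tcp_pos: [0.5283, -0.2121, 0.2452]
orientation: [0.471, 3.105, 0.0]
contact_force: [-0.7, 0.6, -0.4]
grip_width: 0.0189
```

Run:
```python
from h import *
o=r.get_obs();p=o["tcp_pos"];R=Ro.from_rotvec(o["orientation"]).as_matrix()
print(p.round(4),o["qvel"].round(3),o["grip_width"],"tip",(p+R@[.0103,-.0018,.0754]).round(4))
for c in("scene","wrist"):
    f=grab(c)
    for q in ("lid","balance_center","sample_center","rotor_hub"):
        print(c,q,[(world(f,d["xyz"]).round(3),round(d["score"],2)) for d in look_for(q,c)][:1])
print("clock",r.get_obs()["clock"]);print(r.hand_in())
```

```text
[ 0.5283 -0.2121  0.2452] [ 0.    -0.    -0.001 -0.    -0.     0.001 -0.001] 0.01893190896872847 tip [ 0.518  -0.2108  0.1698]
scene lid [(array([0.696, 0.131, 0.19 ]), 0.89)]
scene balance_center [(array([0.532, 0.163, 0.116]), 0.68)]
scene sample_center [(array([ 0.517, -0.206,  0.213]), 0.51)]
scene rotor_hub [(array([0.585, 0.151, 0.071]), 0.85)]
wrist lid [(array([0.69 , 0.055, 0.148]), 0.41)]
wrist balance_center []
wrist sample_center [(array([ 0.515, -0.207,  0.255]), 0.85)]
wrist rotor_hub [(array([0.575, 0.114, 0.068]), 0.62)]
clock 17.6
the job is handed in; nothing more can be done
None
```

I opened the lid, drew the sample tube out by its cap along its lean, and brought it upright in front of the lens. I handed the job in at 17.6 s with the tube still held there; no verdict is reported.

**Last checks:**
- **Tube position:** the middle of the tapered tip works out at (0.518, -0.211, 0.170), on my estimate of the focus. That estimate carries a few millimetres of camera calibration error.
- **Tube attitude and grip:** it leaned about 2° from upright, measured just before the last 10 mm shift. The grip read 18.9 mm on the 20 mm cap, and the arm was still.
- **Lid and balance tube:** I drove the lid to about 1.5 rad. It showed in the same place in later pictures, and the balance tube was still in its sleeve.
- **Flask, bottles and camera:** I did not measure the flask and bottles again at the end. The arm's path kept clear of them and of the camera, and no unexpected contact force showed.

**What disagreed:**
- **Grasp offset:** the wrist nearly reached a joint limit at the rotor, so I gripped the tube about 10 mm off the pad centre. I measured that from two cameras and corrected it with the last shift.
- **Missed detection:** the wrist camera's network did not find the balance tube in the last picture; the scene camera's did.

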